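# Roll a calibration weight to the inspection line

## Robot

A 6-joint arm with a two-finger parallel gripper is mounted at the origin on the work surface; the furniture and walls round the work are solid. World frame = base frame: x ahead of the robot, y to its left, z up, the work surface at z = 0. Lengths are in m, angles in rad, forces in N, time in s.
With the tool pointing down it reaches from about 0.325 to 0.85 m from the base axis. Payload 4.4 kg.
Tool frame: the origin (TCP) lies on the mounting face of the last link; the fingertips stand 199 mm ahead of it and the grasp point (between the pads) lies 180 mm ahead of it (arm.grip_point_offset is the distance from the TCP to the grasp point, in m); z points along the fingers, y is the line along which they close (so a half turn about z gives the same grasp; the last joint's range is limited). The gripper opens to 94 mm and grips with 3 to 60 N. Pads are 16 mm wide; open, the fingers measure 119 mm over their backs; the gripper's body (75 mm by 177 mm) begins 78 mm behind the grasp point.
Start: joints at [-1.331, 0.207, 1.542, -0, 1.393, -0.15], TCP at [0.218, -0.532, 0.405] pointing down, gripper open.
Joint ranges: [-2.73, 2.73], [-0.86, 2.22], [0.23, 2.46], [-1.11, 4.25], [0.08, 2.63], [-2.82, 2.82]. Speed limits (rad/s): [2.79, 2.79, 3.14, 3.14, 3.14, 3.14].

## Interface

Orientations are given as [roll, pitch, yaw] about the fixed x, y, z axes, in that order (R = Rz(yaw) Ry(pitch) Rx(roll)).
In Python, from station import arm, hand, solve_ik, get_obs, read_camera, job gives the robot as it stands. Calls block until the motion is done:
- arm.move_to(position, orientation): joint-space move of the TCP to a pose.
- arm.servo_line(position, rot=None, vel=0.15): straight line of the TCP; rot=None keeps the orientation; vel is the mean speed in m/s.
- arm.move_j(angles): joint-space move.
- hand.open_jaws() and hand.close(newtons=None): open the fingers fully, or close them until they stop; newtons is the grip in N (None keeps the last).
- arm.hold(seconds).
- solve_ik(position, orientation): joint angles nearest the present ones, or None.
- get_obs(): the state.
- read_camera(name): name is "scene" or "top"; returns a dict with "image" (400x640x3 uint8, red, green, blue), "depth" (400x640 float32, m along the optical axis (not along the pixel's ray), 0 where there is no reading), "fov_y" (degrees; the focal length in pixels is half the picture's height over the tangent of half this angle, whatever the lens; pixels are square), "cx", "cy" (the principal point, pixels), "pose" (4x4, takes a point from camera to world coordinates). Camera axes: x right, y up, looking along -z (the intrinsics and any distortion apply to the point x, -y, -z); pixel columns grow to the right and rows downward; lengths in m; the calibration is good to about 2 mm. A picture is of the moment at which its call begins.
A pose or a line that the arm cannot do raises arm.MotionError and nothing moves.
- job.hand_in(): hands the job in; it is judged then, once.
The state is a dict: "t": time; "qpos": joint angles; "joint_velocities": joint speeds; "tau": joint torques, N m; "tcp_pos": TCP position; "orientation": TCP orientation; "wrist_force": force on the tool from outside, world axes, zero at the start; "moment": the same for the moment, N m; "finger_gap": opening from 0.0 (shut) to 1.0 (fully open); "gripper_force": force on a finger pad.
Only numpy, scipy, OpenCV 4.12 (cv2) and the standard library are available. Lean on these libraries where they do the work, as an engineer would, in place of code of your own. Each camera call takes 0.05 s, during which the arm holds its last target. There are 200 camera calls.

## Task

Roll the steel sleeve weight that lies on the grey mat over to the yellow line by pushing its top sideways with a fingertip, and leave it at rest on the mat, centred over the yellow line and lying along it, with the line showing at both ends. Its calibrated surface must not be gripped, so do not pick it up, and make it roll instead of dragging it; do not disturb the ring gauge, the small standing weight or the brass adaptor beside the mat.

Things in the scene. Friction and masses are not known exactly. Their poses are not given: they have to be found in the camera images.
- weight_mid (a point): Middle of the lying steel sleeve weight, on its axis: a loose smooth cylinder, 43 mm in diameter, 150 mm long, about 0.8 kg; its z runs along the cylinder, its x points up at the start and turns as it rolls. At rest this point is 24.5 mm above the worktop, the top of the weight 46 mm. It starts about midway between the lines and within 3 degrees of parallel to them.
- mat: Grey mat, 224 x 186 x 3 mm, fixed; origin at the centre of its underside, x along its 224 mm side. Both lines run along its x, 45 mm either side of its middle. On it the weight rolls without slipping when its top is pressed lightly and pushed sideways, half as far as the fingertip travels, and it stops soon after it is let go.
- yellow_line: Yellow line painted on the mat, 204 mm long along its x, 5 mm wide, flat; the origin is its centre, 3 mm above the worktop. It may be on either side of the weight.
- white_line: White line on the mat, same size and axes, on the other side of the weight; not the target.
- ring_gauge: Steel ring gauge, 54 mm across and 18 mm high, lying loose left of the mat (+y); origin at the centre of its underside. Leave alone.
- small_weight: Small steel weight with a neck, 25 mm across and 58 mm high, standing loose right of the mat (-y); origin at the centre of its underside. Leave alone.
- brass_adaptor: Brass hexagon adaptor, 31 mm across and 40 mm high, standing loose before the near side of the mat (-x); origin at the centre of its underside. Leave alone.
Things that resemble listed ones, but are neither listed nor needed, are in the scene too. Of the things that look like the part that bears weight_mid, the larger one is meant.

How it is judged:
By the outcome, as a careful person would: the job done as asked, in the order asked, and still so for the second after the job is handed in, with the robot touching nothing.
It also fails if it takes over 45 s, if anything falls off the work surface, if the arm or the gripper's body presses on something with over 40 N, if the wrist force passes 120 N, or if a joint passes its speed limit or range.

## Working session

There is one attempt and no reset: what is moved stays moved. The work goes in short steps, each a Python script; the robot and the scene stay as the last script left them, time stands still between calls to the robot, and variables do not carry over. Pictures are saved under pics/ and viewed, at most 10 in all, crops included, and the job is handed in when it is done.

```bash
mkdir -p pics; ls; python3 - <<'E'
from station import *
import cv2,numpy as np
for n in("top","scene"):
    c=read_camera(n);np.savez(f"{n}0.npz",**c)
    cv2.imwrite(f"pics/{n}0.png",c["image"][:,:,::-1])
    print(n,{k:v for k,v in c.items() if k not in("image","depth")})
print(get_obs())
E
```

```text
pics
top {'fov_y': 55.30486647623324, 'cx': 315.0322122277681, 'cy': 197.009725425397, 'pose': array([[ 1.85284092e-03,  9.84864466e-01, -1.73316329e-01,
         2.36280896e-01],
       [-9.99941189e-01, -2.73282890e-05, -1.08451790e-02,
        -2.69082222e-01],
       [-1.06857678e-02,  1.73326231e-01,  9.84806495e-01,
         8.75633293e-01],
       [ 0.00000000e+00,  0.00000000e+00,  0.00000000e+00,
         1.00000000e+00]])}
scene {'fov_y': 44.974303404227136, 'cx': 319.25301438032, 'cy': 199.2535988435651, 'pose': array([[ 0.75146926,  0.43814072, -0.49328153, -0.06872431],
       [-0.65976186,  0.49577866, -0.56472808, -0.73851121],
       [-0.00287191,  0.74982413,  0.66163096,  0.60722044],
       [ 0.        ,  0.        ,  0.        ,  1.        ]])}
{'t': 0.1, 'qpos': array([-1.33148468e+00,  2.07329914e-01,  1.54280623e+00, -4.21948924e-05,
        1.39349049e+00, -1.50509434e-01]), 'joint_velocities': array([ 5.31132219e-04, -3.39963076e-03, -4.60448785e-03, -1.34830939e-03,
       -8.37633416e-04, -5.87834199e-05]), 'tau': array([ 5.16050259e-04, -3.71858418e+01, -2.82292253e+01,  7.01170089e-02,
        3.10335110e-02, -4.71583280e-05]), 'tcp_pos': array([ 0.21841378, -0.53154924,  0.40361158]), 'orientation': array([-3.13957545e+00, -2.63929330e-04,  3.89828300e-01]), 'wrist_force': array([-0.192527  ,  0.27527723, -0.05098666]), 'moment': array([-0.0066749 , -0.00498374, -0.01767337]), 'gripper_force': 0.0, 'finger_gap': 1.000164938037577}
```

View pics/top0.png

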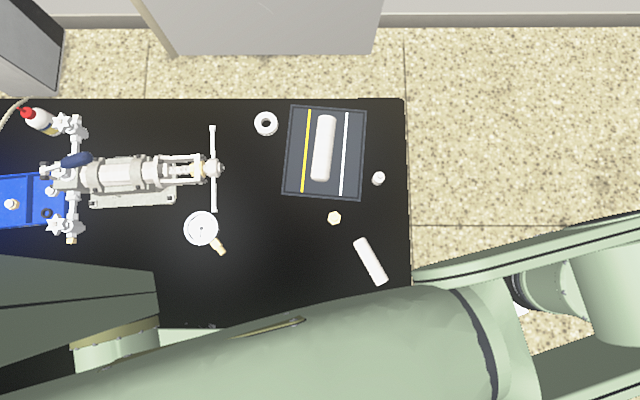

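View pics/scene0.png

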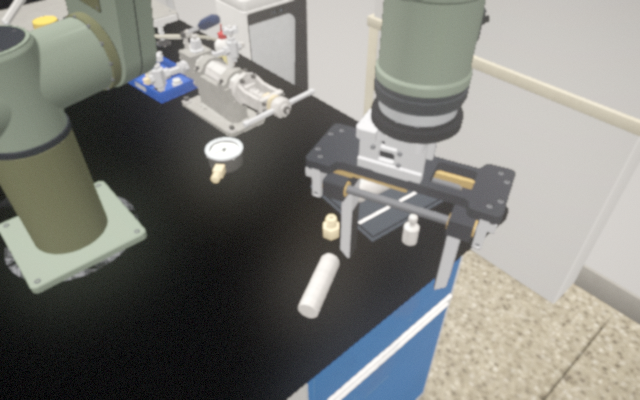

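The top view shows the yellow line at about (306,151), on the +y side. The weight is at (323,147), the white line at (344,154) and the lookalike at (370,260). I'll measure these now.

```bash
cat > h.py <<'E'
import cv2,numpy as np
def ray(c,px,z):
    f=200/np.tan(np.radians(float(c["fov_y"])/2)); P=np.array(c["pose"])
    px=np.atleast_2d(px).astype(float)
    d=np.c_[(px[:,0]-c["cx"])/f,-(px[:,1]-c["cy"])/f,-np.ones(len(px))]@P[:3,:3].T
    return (P[:3,3]+d*((z-P[2,3])/d[:,2])[:,None])[:,:2]
def fit(c,m,z):
    n,l,s,_=cv2.connectedComponentsWithStats(m.astype(np.uint8)); i=1+s[1:,4].argmax()
    ys,xs=np.where(l==i); p=ray(c,np.c_[xs,ys],z)
    (cx,cy),(w,h),a=cv2.minAreaRect(p.astype(np.float32)*1000)
    v=np.linalg.svd(p-p.mean(0),full_matrices=False)[2][0]; v*=np.sign(v[0])
    return p.mean(0),np.array([cx,cy])/1000,sorted((w,h)),np.degrees(np.arctan2(v[1],v[0])),len(p)
def measure(c,roi=(275,100,380,205)):
    im=c["image"]; h=cv2.cvtColor(im,cv2.COLOR_RGB2HSV); R=np.zeros(im.shape[:2],bool); x0,y0,x1,y1=roi; R[y0:y1,x0:x1]=1
    yel=R&(h[...,0]>20)&(h[...,0]<40)&(h[...,1]>100)&(h[...,2]>120)
    wt=R&(h[...,1]<60)&(h[...,2]>150); 
    wt=cv2.morphologyEx(wt.astype(np.uint8),cv2.MORPH_OPEN,np.ones((9,9)))  # drops the thin white line
    return fit(c,yel,.003),fit(c,wt,.0245)
E
python3 - <<'E'
from h import *
np.set_printoptions(precision=4,suppress=True)
c=dict(np.load("top0.npz"))
for r in measure(c):print(r)
print("white",ray(c,[[347,113],[341,195]],.003),"mat corners",ray(c,[[291,104],[367,110],[359,201],[282,195]],.003))
print("gauge,small,brass",ray(c,[[265,124]],.018),ray(c,[[378,178]],.058),ray(c,[[334,218]],.04))
d=c["depth"];f=200/np.tan(np.radians(c["fov_y"]/2))
for u,v in[(323,147),(333,150),(306,151),(270,160)]:
    p=c["pose"]@np.array([(u-c["cx"])/f*d[v,u],-(v-c["cy"])/f*d[v,u],-d[v,u],1]);print(u,v,p[:3])
im=cv2.resize(c["image"][95:210,250:395,::-1],None,fx=5,fy=5,interpolation=cv2.INTER_CUBIC);cv2.imwrite("pics/crop0.png",im)
E
```

```text
(array([ 0.502 , -0.2362]), array([ 0.5039, -0.2364]), [7.459633827209473, 205.38458251953125], np.float64(-5.013446222636029), 263)
(array([ 0.5025, -0.2778]), array([ 0.5036, -0.2779]), [44.51490020751953, 160.1243896484375], np.float64(-6.940411605352012), 1251)
white [[ 0.5957 -0.3362]
 [ 0.3946 -0.3198]] mat corners [[ 0.6191 -0.2007]
 [ 0.6032 -0.3846]
 [ 0.3805 -0.3612]
 [ 0.3946 -0.1826]]
gauge,small,brass [[ 0.5625 -0.141 ]] [[ 0.4225 -0.3979]] [[ 0.3364 -0.3017]]
323 147 [ 0.4971 -0.2777  0.0456]
333 150 [ 0.5033 -0.3019  0.0021]
306 151 [ 0.4999 -0.2379  0.0055]
270 160 [ 0.4792 -0.1526  0.0014]
```

View pics/crop0.png

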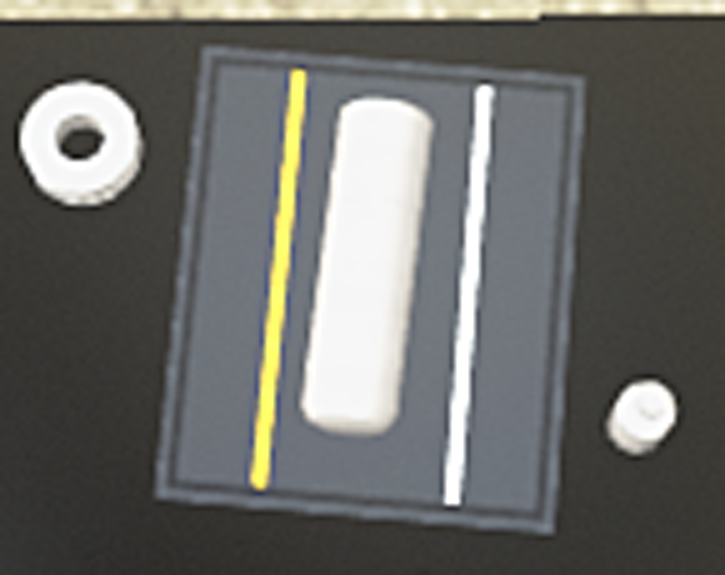

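```bash
cat >> h.py <<'E'
from station import *
L=.199
def pose_xy(a,s,c,ang):
    "a along axis, s along normal (+y side), from point c"
    t=np.radians(ang);return np.array(c)+a*np.array([np.cos(t),np.sin(t)])+s*np.array([-np.sin(t),np.cos(t)])
def stroke(c,ang,adv,a=0.,press=3.,vel=.05):
    "roll weight (centre c, axis ang deg) by adv along its normal; returns new centre"
    s0=-adv/2; R=[np.pi,0,np.radians(ang)]
    p0=pose_xy(a,s0,c,ang);p1=pose_xy(a,s0+2*adv,c,ang)
    o=get_obs()
    if np.linalg.norm(o["tcp_pos"][:2]-p0)>.1: arm.move_to([*p0,.33],R)
    arm.servo_line([*p0,.062+L],rot=R,vel=.15)
    arm.servo_line([*p0,.049+L],vel=.04)
    arm.hold(.2);f0=get_obs()["wrist_force"]
    z=.049+L
    for i in range(16):
        z-=.0005;arm.servo_line([*p0,z],vel=.03)
        f=get_obs()["wrist_force"]-f0
        if f[2]>press:break
    o=get_obs();print("touch z",z-L,o["tcp_pos"][2]-L,"f",f)
    if f[2]<=press: raise SystemExit("no contact")
    arm.servo_line([*p1,z],vel=vel)
    o=get_obs();print("end",o["tcp_pos"]-[0,0,L],"f",o["wrist_force"]-f0)
    arm.servo_line([*p1,.062+L],vel=.06)
    return pose_xy(0,adv,c,ang)
E
python3 - <<'E'
from h import *
np.set_printoptions(precision=4,suppress=True)
hand.close(5)
c=stroke([.504,-.278],-6.9,.014)
print(c,get_obs()["t"])
for n in("top","scene"):
    k=read_camera(n);cv2.imwrite(f"pics/{n}1.png",k["image"][:,:,::-1]);np.savez(n+"1.npz",**k)
cv2.imwrite("pics/both1.png",np.vstack([cv2.imread("pics/top1.png")[60:260,200:500],cv2.imread("pics/scene1.png")[100:300,250:550]]))
E
```

```text
touch z 0.045499999999999985 0.04603015498027205 f [-2.4642 -0.1663  3.5173]
end [ 0.5067 -0.2572  0.0457] f [-1.4746  0.3312  5.0126]
[ 0.5057 -0.2641] 7.1167
```

View pics/both1.png

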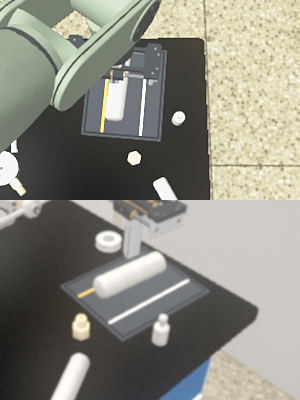

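The scene view shows that the weight rolled toward the yellow line and the finger is clear of it. Next is a second stroke, then I'll back off and measure.

```bash
python3 - <<'E'
from h import *
np.set_printoptions(precision=4,suppress=True)
c=stroke([.5057,-.2641],-6.9,.014)
print(c,get_obs()["t"])
p=get_obs()["tcp_pos"];arm.servo_line([p[0],p[1],.36],vel=.25)
arm.move_j([-1.331,.207,1.542,0,1.393,-.15])
k=read_camera("top");cv2.imwrite("pics/top2.png",cv2.resize(k["image"][95:210,250:395,::-1],None,fx=4,fy=4));print(get_obs()["t"])
for r in measure(k):print(r)
E
```

```text
touch z 0.045499999999999985 0.046012559502049216 f [-2.0451 -0.2668  4.0546]
end [ 0.5084 -0.2433  0.0456] f [-0.4954  0.2032  3.7784]
[ 0.5074 -0.2502] 11.025
13.1417
(array([ 0.4172, -0.2286]), array([ 0.4172, -0.2287]), [7.435066223144531, 31.253353118896484], np.float64(-4.139335760980021), 45)
(array([ 0.5055, -0.2498]), array([ 0.5064, -0.2498]), [44.543251037597656, 159.6539764404297], np.float64(-6.819808743326728), 1244)
```

View pics/top2.png

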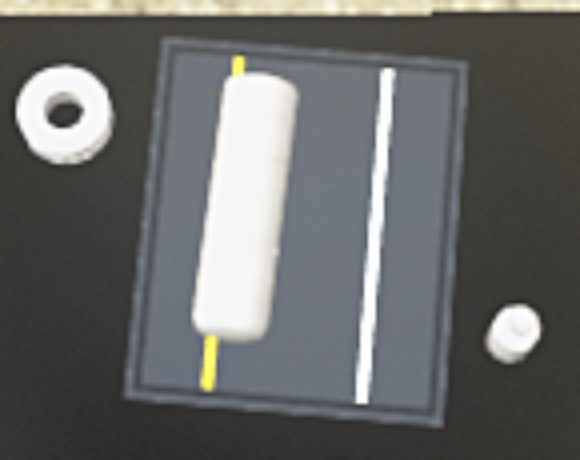

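The picture and the fit agree: about 13 mm remains and the yaw error is about 1.9°. I'll push the last stroke nearer the far end, which should help turn the weight parallel.

```bash
python3 - <<'E'
from h import *
np.set_printoptions(precision=4,suppress=True)
c=stroke([.507,-.2498],-6.8,.0132,a=.05)
print(c)
p=get_obs()["tcp_pos"];arm.servo_line([p[0],p[1],.36],vel=.25)
arm.move_j([-1.331,.207,1.542,0,1.393,-.15])
k=read_camera("top");cv2.imwrite("pics/top3.png",cv2.resize(k["image"][95:210,250:395,::-1],None,fx=4,fy=4));print(get_obs()["t"])
for r in measure(k):print(r)
h=cv2.cvtColor(k["image"],cv2.COLOR_RGB2HSV)
for y0,y1 in((100,125),(170,205)):
    m=np.zeros(h.shape[:2],bool);m[y0:y1,280:320]=1
    m&=(h[...,0]>20)&(h[...,0]<40)&(h[...,1]>100)&(h[...,2]>120);ys,xs=np.where(m)
    print(len(xs),ray(k,np.c_[xs,ys],.003).mean(0) if len(xs) else 0)
E
```

```text
touch z 0.045499999999999985 0.04612075439139435 f [-2.6891  0.2613  5.0085]
end [ 0.5592 -0.2361  0.0456] f [-0.9529  1.6705  4.3527]
[ 0.5086 -0.2367]
21.1417
(array([ 0.417 , -0.2287]), array([ 0.4172, -0.2288]), [7.199391841888428, 31.253353118896484], np.float64(-4.5521612487812915), 43)
(array([ 0.5073, -0.2365]), array([ 0.5084, -0.2367]), [44.6105842590332, 160.3631134033203], np.float64(-6.913361691341394), 1245)
12 [ 0.6023 -0.2445]
43 [ 0.417  -0.2287]
```

View pics/top3.png

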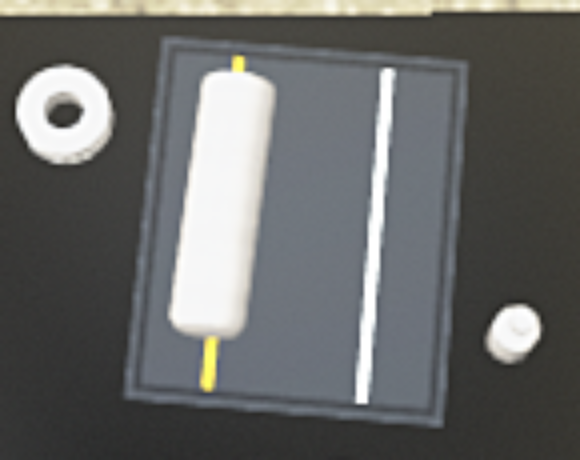

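The weight is centred to within about 0.5 mm across the line and about 2° off parallel. Both line ends show and the neighbouring parts haven't moved. Turning it further would mean dragging it, so I'm handing in.

```bash
python3 -c "
from station import *
arm.hold(.5);print(job.hand_in(),get_obs()['t'])"
```

```text
the job is handed in; nothing more can be done
the job is handed in; nothing more can be done
```

I rolled the steel sleeve weight onto the yellow line in three light top-push strokes and handed the job in at about 22 s: it is centred within about 0.5 mm across the line, about 5 mm off-centre along it and about 2° off parallel (not corrected, as that would mean dragging it), with the line showing at both ends and the ring gauge, small weight and brass adaptor untouched.

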